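# Sort spacer pillars with a step gauge

## Task

Sort the two spacer pillars by length. One after the other, in either order, lay each in the slot of the step gauge and let go of it there - the short one drops to the bottom, the long one stays up on the ledges - then take it out and lay it flat in the tray compartment that matches its length (short in the shorter, long in the longer) before testing the next. Set them down rather than drop them, and leave the jar, the magnifier and the roll of tape alone.

Things in the scene. Friction and masses are not known exactly. Their poses are not given: they have to be found in the camera images.
- short_pillar_mid (a point): bright aluminium spacer pillar, square bar 18 x 18 mm, 90 mm long, with a tapped bore in each end, about 82 g; loose, lies flat on the bench. This point is its centre (9 mm above what it lies on); x is along its length, and either end may lead. Apart from its length it is just like the other pillar
- long_pillar_mid (a point): bright aluminium spacer pillar, square bar 18 x 18 mm, 115 mm long, with a tapped bore in each end, about 105 g; loose, lies flat on the bench. This point is its centre (9 mm above what it lies on); x is along its length, and either end may lead. Apart from its length it is just like the other pillar
- gauge: steel step gauge fixed to the bench, 50 mm (x) by 162 mm (y), 42 mm high; origin at the centre of its underside. Its slot is open at the top and runs along y at x = 0, 26 mm wide between dark cheeks (12 mm thick, 42 mm high, y = 30 to 81 mm at either end). From y = -30 to +30 mm there are no cheeks, only a spine 14 mm wide and 10 mm high, so fingers can reach down beside a pillar there
- slot_floor (a point): centre of the gauge slot's floor, 10 mm above the gauge's underside; axes as the gauge's. Down here the slot is 99 mm long; the short pillar comes to lie on this floor, its centre 9 mm above this point
- slot_ledge (a point): centre of the gauge slot at the height of its two end ledges, 24 mm above the gauge's underside; axes as the gauge's. The ledges reach from 49.5 to 62 mm either way along y, up to the end stops, so the slot is 124 mm long up here; the long pillar comes to lie across both ledges, its centre 9 mm above this point
- tray: grey plastic sorting tray fixed to the bench, 155 mm (x) by 140 mm (y), walls 22 mm high and 5 mm thick, floor 3 mm thick; origin at the centre of its underside. Two open compartments lie side by side, each 70 mm wide along x and with its length along y; a solid block fills one end of the shorter one
- short_compartment (a point): centre of the floor of the tray's shorter compartment (105 mm long along y, 70 mm wide along x); axes as the tray's
- long_compartment (a point): centre of the floor of the tray's longer compartment (130 mm long along y, 70 mm wide along x); axes as the tray's
- jar: green-capped jar, 56 mm across, 41 mm high, a bystander; origin at the centre of its underside
- magnifier: black eye magnifier, 32 mm across, 31 mm high, a bystander; origin at the centre of its underside
- tape_roll: amber roll of tape lying flat, 100 mm across, 12 mm high, a bystander; origin at the centre of its underside
Not all that is in view belongs to the job. What is shaped like the part that bears long_pillar_mid but purple is not meant.

How it is judged:
By the outcome, as a careful person would: the job done as asked, in the order asked, and still so for the second after the job is handed in, with the robot touching nothing.
It also fails if it takes over 72 s, if anything falls off the work surface, if the arm or the gripper's body presses on something with over 40 N, if the wrist force passes 120 N, or if a joint passes its speed limit or range.

## Robot

A 6-joint arm with a two-finger parallel gripper is mounted at the origin on a cart in front of the work surface, level with it; the furniture and walls round the work are solid. World frame = base frame: x ahead of the robot, y to its left, z up, the work surface at z = 0. Lengths are in mm, angles in rad, forces in N, time in s.
With the tool pointing down it reaches from about 275 to 1000 mm from the base axis. Payload 8.4 kg.
Tool frame: the origin (TCP) lies midway between the tips of the shut fingers; the grasp point (between the pads) lies 19 mm behind it; z points along the fingers, y is the line along which they close (so a half turn about z gives the same grasp; the last joint's range is limited). The gripper opens to 85 mm and grips with 20 to 120 N. Pads are 22 mm wide; open, the fingers measure 114 mm over their backs; the gripper's body (76 mm by 85 mm) begins 54 mm behind the grasp point. The pads swing forward as they close: fully open they stand 13 mm farther back than shut.
Start: joints at [1.16, 0.353, 1.633, -0, 1.155, -0.002], TCP at [248.442, 573.502, 231.281] pointing down, gripper open.
Joint ranges: [-2.63, 2.63], [-0.92, 2.1], [0.06, 2.66], [-1.3, 4.44], [0, 2.69], [-3.02, 3.02]. Speed limits (rad/s): [2.22, 2.22, 2.79, 3.14, 3.14, 3.14].

## Interface

Orientations are given as a unit quaternion [w, x, y, z].
In Python, from cell import bot, snapshot, hand_in gives the robot as it stands.
- The arm moves only by the tool drive_tool, never from a script. Its argument "rows" is a list of rows, each a list of 3 entries, a list of its own where there are three numbers: the turn, a rotation vector about the tool's x, y, z in rad, then the shift along the tool's x, y, z in cm, then the finger opening in cm, from 0 to 8.54. A call has 1 to 8 rows; each row shifts and turns the commanded pose from where the row before left it, along the tool's axes as they then stand; what a row does not reach is not made up. A row lasts 1/8 s, in which the tool goes at most 62.5 mm and 10.7 degrees, less where a joint would pass 70% of its speed; a pose out of reach is approached as far as the arm can. A call is refused whole if a number of a shift passes 6.25 or a number of a turn 0.188, either way. A call with a gripper value outside its range is refused whole. The fingers move at their own pace and stop on an object; "newtons" is the grip in N (left out, the last holds). Time passes only in rows, so rows that do not move let the fingers close. It gives the time, the measured TCP pose, the force, the opening and the grip force at its end, in the units of the state.
- bot.read_state(): the state, without advancing time (a new reading comes with each control period).
- snapshot(name): name is "scene" or "top"; returns a dict with "image" (400x640x3 uint8, red, green, blue), "range_z" (400x640 float32, mm along the optical axis (not along the pixel's ray), 0 where there is no reading), "intrinsics" (3x3 intrinsics, pixels), "origin" and "rotation" of the camera in the world. Camera axes: x right, y up, looking along -z (the intrinsics and any distortion apply to the point x, -y, -z); pixel columns grow to the right and rows downward; lengths in mm; the calibration is good to about 2 mm. A picture is of the moment at which its call begins.
- hand_in(): hands the job in; it is judged then, once.
The state is a dict: "t": time; "joints": joint angles; "joint_vel": joint speeds; "effort": joint torques, N m; "tool_pos": TCP position; "ee_rot": TCP orientation; "force": force on the tool from outside, world axes, zero at the start; "wrist_torque": the same for the moment, N m; "opening": finger opening in mm; "finger_force": force on a finger pad.
Only numpy, scipy, OpenCV 4.12 (cv2) and the standard library are available. Lean on these libraries where they do the work, as an engineer would, in place of code of your own. Each camera call takes 0.05 s, during which the arm holds its last target. There are 200 camera calls.

## Working session

There is one attempt and no reset: what is moved stays moved. The work goes in short steps, Python scripts to look and compute and a tool call to move; the robot and the scene stay as the last step left them, time stands still between calls to the robot, and variables do not carry over. Pictures are saved under pics/ and viewed, at most 10 in all, crops included, and the job is handed in when it is done.

Besides the shell and the picture viewer there is one more tool, called after "Request:" in YAML: its name, and indented under it one key for each argument. drive_tool: Moves the arm, as the interface text tells. Its arguments: {"type":"object","properties":{"rows":{"type":"array","items":{"type":"array"}},"newtons":{"type":"number"}},"required":["rows"]}

```bash
mkdir -p pics; ls; cat > h.py <<'E'
import numpy as np, cv2
from cell import bot, snapshot, hand_in
def snap(n):
    s=snapshot(n); np.savez('last_%s.npz'%n,**s)
    return s
def load(n): return np.load('last_%s.npz'%n)
def pt(s,u,v,z=None):
    K=np.array(s['intrinsics']);R=np.array(s['rotation']);o=np.array(s['origin'])
    d=R@np.array([(u-K[0,2])/K[0,0],-(v-K[1,2])/K[1,1],-1.])
    if z is None: t=s['range_z'][int(round(v)),int(round(u))]
    else: t=(z-o[2])/d[2]
    return o+t*d
def save(im,name): cv2.imwrite('pics/'+name,cv2.cvtColor(im,cv2.COLOR_RGB2BGR))
E
python3 - <<'E'
from h import *
s=snap('top');save(s['image'],'top.png');print(s['origin'],s['rotation'],s['intrinsics'])
s=snap('scene');save(s['image'],'scene.png');print(s['origin'],s.keys())
print(bot.read_state())
E
```

```text
pics
[ 418.2054356   -55.99427169 1300.49024284] [ 0.70893085  0.02611111 -0.03744304 -0.70379917] [[440.47747767   0.         313.65062514]
 [  0.         440.47747767 201.82522165]
 [  0.           0.           1.        ]]
[-309.56302816 -917.42047471 1239.68317803] dict_keys(['image', 'range_z', 'intrinsics', 'origin', 'rotation'])
{'t': 0.1, 'joints': array([ 1.15960419e+00,  3.53588508e-01,  1.63403957e+00, -3.45341940e-05,
        1.15520492e+00, -2.37698223e-03]), 'joint_vel': array([-0.00167859, -0.0017646 , -0.0019769 , -0.00042369, -0.00033741,
       -0.0007168 ]), 'effort': array([-7.91835419e-05, -6.06360626e+01, -3.42819607e+01, -1.70460271e-04,
        3.79541700e-03, -5.11718838e-05]), 'tool_pos': array([248.28126666, 573.11380541, 230.63939099]), 'ee_rot': array([-1.11872707e-04,  2.02980229e-01,  9.79182640e-01, -6.10198662e-04]), 'force': array([-0.73874997, -1.10286974, -1.01276103]), 'wrist_torque': array([-0.07141555, -0.01002213,  0.06557237]), 'finger_force': 0.0, 'opening': 85.19050178980257}
```

View pics/top.png

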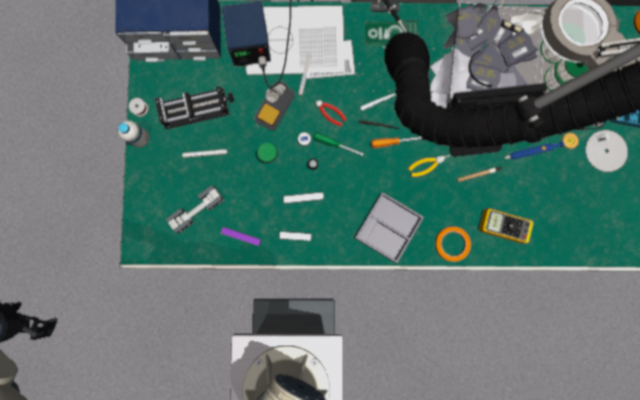

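View pics/scene.png

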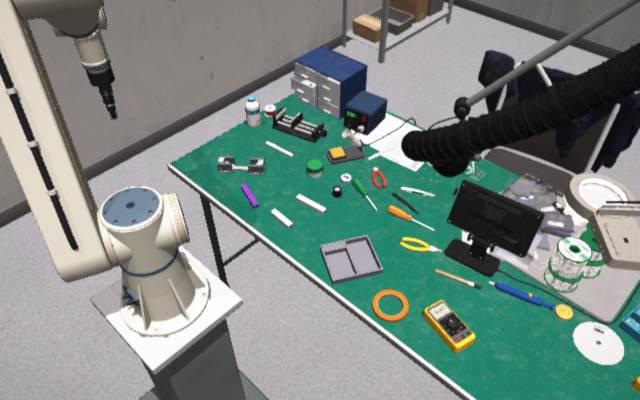

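The top view shows bright bars at (303,198) and (295,237), a thinner white one at (205,153), and a purple bar at (240,237), which isn't meant. The gauge is at (195,209), the tray at (390,227), the jar at (267,153), the magnifier at (312,164) and the tape at (453,244). I'll enlarge both views to confirm.

```bash
python3 - <<'E'
from h import *
t=load('top');s=load('scene')
a=cv2.resize(t['image'][140:268,160:426],(798,384),interpolation=cv2.INTER_CUBIC)
b=cv2.resize(s['image'][135:235,200:340],(302,216),interpolation=cv2.INTER_CUBIC)
c=cv2.resize(s['image'][225:295,310:395],(262,216),interpolation=cv2.INTER_CUBIC)
o=np.zeros((600,798,3),np.uint8);o[:384]=a;o[384:,:302]=b;o[384:,310:572]=c
save(o,'crop.png')
# bar extents via depth/bright mask
im=t['image'].astype(int);m=((im.min(2)>190)).astype(np.uint8)
n,l,st,ce=cv2.connectedComponentsWithStats(m[140:268,170:440])
for i in range(1,n):
    if st[i,4]>30:
        p=np.argwhere(l==i)[:,::-1]+[170,140]
        w=np.array([pt(t,u,v,18)[:2] for u,v in p],np.float32)
        r=cv2.minAreaRect(w); print(p.mean(0).round(1),len(p),np.round(r[0]),np.round(r[1]),round(r[2],1), [round(pt(t,*p.mean(0))[2])])
E
```

```text
Traceback (most recent call last):
  File "h.py", line 9, in pt
    d=R@np.array([(u-K[0,2])/K[0,0],-(v-K[1,2])/K[1,1],-1.])
      ~^~~~~~~~~~~~~~~~~~~~~~~~~~~~~~~~~~~~~~~~~~~~~~~~~~~~~
ValueError: matmul: Input operand 1 has a mismatch in its core dimension 0, with gufunc signature (n?,k),(k,m?)->(n?,m?) (size 3 is different from 4)
```

View pics/crop.png

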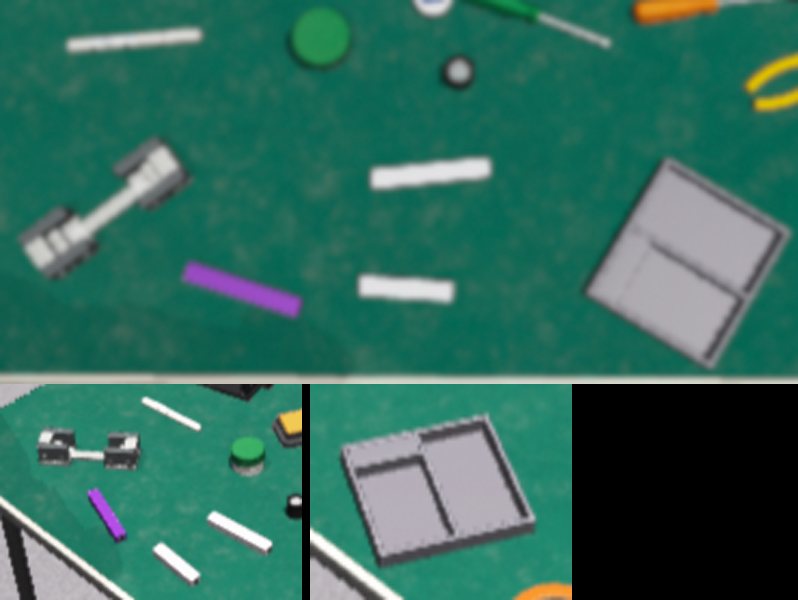

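```bash
sed -i "s/^import numpy.*/&\nfrom scipy.spatial.transform import Rotation as Ro/; s/R=np.array(s\['rotation'\])/R=Ro.from_quat(np.array(s['rotation'])[[1,2,3,0]]).as_matrix()/" h.py
cat > seg.py <<'E'
from h import *
def obj(s,u0,v0,u1,v1,zlo,zhi):
    W=np.array([pt(s,u,v) for v in range(v0,v1) for u in range(u0,u1)])
    return W[(W[:,2]>zlo)&(W[:,2]<zhi)]
def rect(W):
    r=cv2.minAreaRect(W[:,:2].astype(np.float32)); return np.round(r[0],1),np.round(r[1],1),round(r[2],1)
E
python3 - <<'E'
from seg import *
t=load('top')
im=t['image'].astype(int);m=((im.min(2)>170)).astype(np.uint8)
n,l,st,ce=cv2.connectedComponentsWithStats(m[140:255,170:440])
for i in range(1,n):
    if st[i,4]>30:
        p=np.argwhere(l==i)[:,::-1]+[170,140]
        w=np.array([pt(t,u,v,18)[:2] for u,v in p])
        print(p.mean(0).round(1),len(p),rect(w), round(pt(t,*p.mean(0))[2]))
for nm,b,z in [('long',(275,185,335,212),(8,30)),('short',(272,226,320,247),(8,30)),('gauge',(160,182,228,237),(15,60)),('gtop',(160,182,228,237),(33,60)),('tray',(350,188,428,265),(11,40)),('jar',(250,138,285,168),(15,60)),('thirdbar',(178,145,232,162),(4,30))]:
    W=obj(t,*b,*z); print(nm,len(W),np.percentile(W[:,2],[5,50,95]).round(1),rect(W),W.mean(0).round(1))
print('bench',[pt(t,u,v)[2].round(1) for u,v in[(250,200),(340,220),(330,250)]])
E
```

```text
[304.1 141.7] 34 (array([711.4, -46.5]), array([12. , 29.6]), 0.6) 17
[204.8 152.7] 123 (array([676.1, 247.1]), array([  8.9, 123.6]), 6.0) 11
[201.5 204.3] 217 (array([520.6, 255.7]), array([ 23. , 123.3]), 41.0) 7
[303.1 197.1] 222 (array([547.7, -44.9]), array([ 16.7, 112.6]), 6.2) 14
[173.1 223.6] 42 (array([467.6, 330.7]), array([22. , 15.8]), 35.1) 38
[405.6 228.2] 36 (array([ 460.3, -346.3]), array([15.3, 26.1]), 55.9) -4
[387.9 242.3] 389 (array([ 419.9, -290.9]), array([71.9, 51.1]), 58.7) 4
[294.8 235.6] 173 (array([435.2, -22.6]), array([87.6, 16.4]), 86.6) 18
long 252 [11.9 17.7 21.6] (array([560.2, -44.9]), array([158.6,  64.7]), 81.7) [547.8 -45.4  17.4]
short 198 [12.7 17.2 21.5] (array([426.1, -18.6]), array([134.5,  42.7]), 81.7) [435.3 -22.7  17.1]
gauge 639 [19.  39.1 44.6] (array([475.4, 240.5]), array([139.2, 162.5]), 37.3) [505.7 262.9  35.4]
gtop 448 [35.8 40.8 45.3] (array([510.7, 267.6]), array([ 50.6, 162.1]), 37.5) [509.7 267.6  40.7]
tray 715 [14.  20.9 25.3] (array([ 462.9, -296.4]), array([140.6, 155.7]), 59.1) [ 461.  -280.    20.5]
jar 310 [33.6 39.9 44.3] (array([677.3,  61.6]), array([54.6, 55. ]), 55.2) [676.6  61.4  39.6]
thirdbar 272 [ 4.3  7.2 12.9] (array([678. , 247.8]), array([ 48.9, 155.8]), 0.5) [678.3 245.4   7.8]
bench [np.float64(2.1), np.float64(-0.1), np.float64(-3.4)]
```

Sizes match: long 113×17, short 88×16, gauge 162×51, tray 156×141 mm. The third bar, at (205,153), is only 9 mm wide and 11 mm high, so it isn't a pillar. Next I'll find the block in the tray.

```bash
cat > go.py <<'E'
import sys
from h import *
x,y,z,a=map(float,sys.argv[1:5])
s=bot.read_state();w=s['ee_rot'];R=Ro.from_quat(w[[1,2,3,0]])
M=R.as_matrix();phi=np.degrees(np.arctan2(M[1,0],M[0,0]))
T=Ro.from_matrix(np.array([[np.cos(np.radians(a)),np.sin(np.radians(a)),0],[np.sin(np.radians(a)),-np.cos(np.radians(a)),0],[0,0,-1]]))
d=np.array([x,y,z])-s['tool_pos']
print('t',round(s['t'],2),'pos',s['tool_pos'].round(1),'phi',phi.round(1),'F',s['force'].round(1),'open',round(s['opening'],1),'ff',round(s['finger_force'],1))
print('turn',(R.inv()*T).as_rotvec().round(3),'shift after turn cm',(T.inv().apply(d)/10).round(2),'before',(R.inv().apply(d)/10).round(2))
E
python3 go.py 435.2 -22.6 80 86.6
python3 - <<'E'
from seg import *
t=load('top');W=obj(t,350,188,428,265,-20,60)
a=np.radians(59.1);c=np.array([462.9,-296.4])
Y=np.array([np.cos(a),np.sin(a)]);X=np.array([np.sin(a),-np.cos(a)])
p=W[:,:2]-c;px=p@X;py=p@Y
for xs in (-37.5,37.5):
  print(xs,c+xs*X,[(yy,np.median(W[(abs(px-xs)<20)&(abs(py-yy)<6),2]).round()) for yy in range(-60,61,10)])
s=load('scene')
W=obj(s,200,140,285,185,33,60)
print('gauge scene',rect(W))
W=obj(s,315,225,390,290,14,40);print('tray scene',rect(W))
for u,v in((440,150),(460,110)):print(pt(s,u,v))
E
```

```text
t 0.1 pos [248.3 573.1 230.6] phi 156.6 F [-0.7 -1.1 -1. ] open 85.2 ff 0.0
turn [-1.000e-03  1.000e-03  1.221e+00] shift after turn cm [-58.36  22.19  15.06] before [-40.83 -47.21  15.12]
-37.5 [ 430.72256604 -277.14220305] [(-60, np.float64(3.0)), (-50, np.float64(3.0)), (-40, np.float64(3.0)), (-30, np.float64(3.0)), (-20, np.float64(3.0)), (-10, np.float64(3.0)), (0, np.float64(2.0)), (10, np.float64(3.0)), (20, np.float64(3.0)), (30, np.float64(3.0)), (40, np.float64(19.0)), (50, np.float64(21.0)), (60, np.float64(21.0))]
37.5 [ 495.07743396 -315.65779695] [(-60, np.float64(5.0)), (-50, np.float64(3.0)), (-40, np.float64(2.0)), (-30, np.float64(3.0)), (-20, np.float64(3.0)), (-10, np.float64(4.0)), (0, np.float64(3.0)), (10, np.float64(4.0)), (20, np.float64(4.0)), (30, np.float64(3.0)), (40, np.float64(3.0)), (50, np.float64(2.0)), (60, np.float64(2.0))]
gauge scene (array([508.3, 266.2]), array([ 59.7, 162.8]), 38.0)
tray scene (array([ 460. , -298.5]), array([147.2, 158.2]), 58.8)
[ 615.53734775 -438.75708223  421.3236701 ]
[ 628.94346764 -461.95050562  544.79617358]
```

The short compartment is the −x one, with the block at its +y end: centre (424,−288). The long one is centred at (495,−316). The gauge is at (510,267), angle 127.5°. I'll start with the short pillar.

Request:
drive_tool:
  rows:
    - [[0,0,0.174],[0,0,0],8.5]
    - [[0,0,0.174],[0,0,0],8.5]
    - [[0,0,0.174],[0,0,0],8.5]
    - [[0,0,0.174],[0,0,0],8.5]
    - [[0,0,0.174],[0,0,0],8.5]
    - [[0,0,0.174],[0,0,0],8.5]
    - [[0,0,0.174],[0,0,0],8.5]
    - [[0,0,0],[-5.3,2.0,0],8.5]
  newtons: 40

```text
t: 1.1
tool_pos: [265.1, 521.0, 230.7]
ee_rot: [-0.0, 0.727, 0.687, 0.0]
force: [1.5, -1.2, 0.1]
opening: 84.8
finger_force: 0.0
```

Request:
drive_tool:
  rows:
    - [[0,0,0],[-5.6,2.1,1],6]
    - [[0,0,0],[-5.6,2.1,1],6]
    - [[0,0,0],[-5.6,2.1,1],6]
    - [[0,0,0],[-5.6,2.1,1],6]
    - [[0,0,0],[-5.6,2.1,1],6]
    - [[0,0,0],[-5.6,2.1,1],6]
    - [[0,0,0],[-5.6,2.1,1],6]
    - [[0,0,0],[-5.6,2.1,1],6]

```text
t: 2.1
tool_pos: [408.4, 60.9, 151.1]
ee_rot: [0.0, 0.727, 0.687, 0.0]
force: [0.9, 0.5, 0.1]
opening: 60.1
finger_force: 0.0
```

```bash
python3 go.py 435.2 -22.6 60 86.6
```

```text
t 2.1 pos [408.4  60.9 151.1] phi 86.8 F [0.9 0.5 0.1] open 60.1 ff 0.0
turn [ 0.001 -0.     0.004] shift after turn cm [-8.18  3.17  9.11] before [-8.19  3.13  9.11]
```

Request:
drive_tool:
  rows:
    - [[0,0,0.004],[-4.1,1.6,3],5]
    - [[0,0,0],[-4.1,1.6,3],5]
    - [[0,0,0],[0,0,3],5]
    - [[0,0,0],[0,0,2],5]
    - [[0,0,0],[0,0,2],5]
    - [[0,0,0],[0,0,1],5]
    - [[0,0,0],[0,0,0.6],5]
    - [[0,0,0],[0,0,0],5]

```text
t: 3.1
tool_pos: [435.3, -20.9, 5.3]
ee_rot: [-0.0, 0.728, 0.686, -0.0]
force: [0.3, -0.1, -0.0]
opening: 50.2
finger_force: 0.0
```

Request:
drive_tool:
  rows:
    - [[0,0,0],[0,0,0],1.2]
    - [[0,0,0],[0,0,0],1.2]
    - [[0,0,0],[0,0,0],1.2]
    - [[0,0,0],[0,0,0],1.2]
    - [[0,0,0],[0,0,0],1.2]

```text
t: 3.72
tool_pos: [435.7, -20.9, 5.9]
ee_rot: [0.0, 0.728, 0.686, 0.0]
force: [-1.2, 0.3, 5.7]
opening: 16.9
finger_force: 39.3
```

Request:
drive_tool:
  rows:
    - [[0,0,0],[0,0,-1],1.2]
    - [[0,0,0],[0,0,-3],1.2]
    - [[0,0,0],[0,0,-4],1.2]
    - [[0,0,0],[0,0,-4],1.2]
    - [[0,0,-0.178],[0,0,0],1.2]
    - [[0,0,-0.178],[0,0,0],1.2]
    - [[0,0,-0.178],[0,0,0],1.2]
    - [[0,0,-0.178],[0,0,0],1.2]

```text
t: 4.72
tool_pos: [435.2, -20.9, 126.0]
ee_rot: [0.0, 0.441, 0.898, 0.0]
force: [-0.1, -0.1, -1.0]
opening: 16.8
finger_force: 39.4
```

```bash
python3 go.py 509.3 268.7 110 127.5
```

```text
t 4.72 pos [435.2 -20.9 126. ] phi 127.7 F [-0.1 -0.1 -1. ] open 16.8 ff 39.4
turn [0.    0.    0.003] shift after turn cm [18.47 23.51  1.6 ] before [18.39 23.57  1.6 ]
```

Request:
drive_tool:
  rows:
    - [[0,0,0.003],[3.08,3.92,0],1.2]
    - [[0,0,0],[3.08,3.92,0],1.2]
    - [[0,0,0],[3.08,3.92,0],1.2]
    - [[0,0,0],[3.08,3.92,0],1.2]
    - [[0,0,0],[3.08,3.92,1.6],1.2]
    - [[0,0,0],[3.08,3.92,2],1.2]
    - [[0,0,0],[0,0,3],1.2]
    - [[0,0,0],[0,0,0],1.2]

```text
t: 5.72
tool_pos: [509.0, 268.0, 57.9]
ee_rot: [-0.001, 0.444, 0.896, -0.002]
force: [-0.6, -0.5, -1.1]
opening: 16.5
finger_force: 39.4
```

```bash
python3 go.py 509.3 268.7 16 127.5; python3 - <<'E'
from h import *
s=snap('scene');t=snap('top')
o=np.zeros((600,800,3),np.uint8)
o[:,:400]=cv2.resize(s['image'][110:200,210:270],(400,600),interpolation=cv2.INTER_CUBIC)
o[:440,400:]=cv2.resize(t['image'][176:242,160:220],(400,440),interpolation=cv2.INTER_CUBIC)
save(o,'hover.png')
E
```

```text
t 5.72 pos [509.  268.   57.9] phi 127.2 F [-0.6 -0.5 -1.1] open 16.5 ff 39.4
turn [-0.004 -0.001 -0.005] shift after turn cm [0.04 0.07 4.19] before [0.03 0.09 4.19]
```

View pics/hover.png

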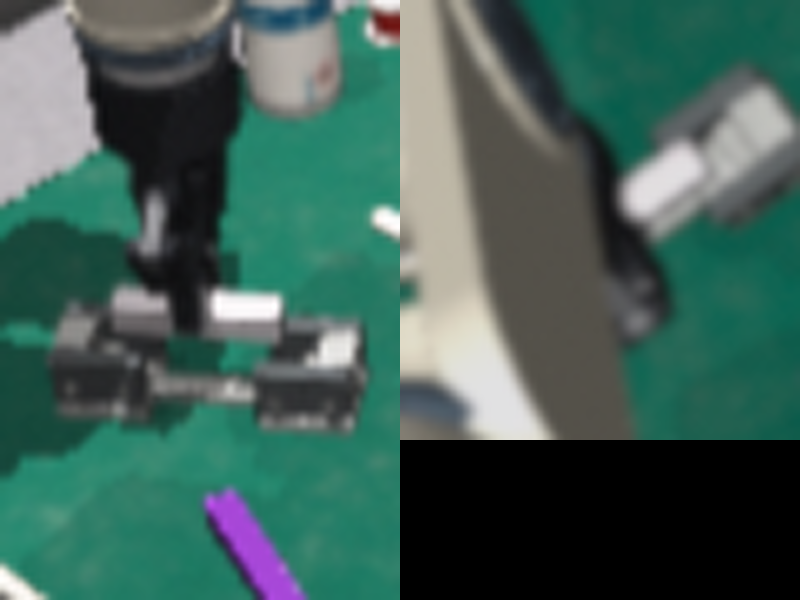

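The scene crop shows the pillar over the slot: its top-face end mids are at (112,297) and (283,303) in the crop. In the top crop its right end is at about (700,168). I'll check both numerically.

```bash
python3 - <<'E'
from h import *
s=load('scene');t=load('top');k=6.667
a=pt(s,210+112/k,110+297/k,70);b=pt(s,210+283/k,110+303/k,70);print(a,b,(a+b)/2,np.hypot(*(b-a)[:2]))
c=np.array([510.3,267.4]);A=np.radians(127.5);Y=np.array([np.cos(A),np.sin(A)]);X=np.array([Y[1],-Y[0]])
for p in (a,b,pt(t,160+700/k,176+168/k,70)): q=p[:2]-c;print('gauge x,y',q@X,q@Y)
# top cam mask of bright pillar at z 60-80 
W=np.array([pt(t,u,v) for v in range(190,215) for u in range(185,212)])
W=W[(W[:,2]>62)&(W[:,2]<78)];q=W[:,:2]-c;print(len(W),np.percentile(q@X,[2,50,98]).round(1),np.percentile(q@Y,[0,2,10]).round(1))
W=np.array([pt(s,u,v) for v in range(148,162) for u in range(222,256)])
W=W[(W[:,2]>64)&(W[:,2]<76)];q=W[:,:2]-c;print(len(W),np.percentile(q@X,[2,50,98]).round(1),np.percentile(q@Y,[0,2,98,100]).round(1))
E
```

```text
[479.51707949 300.92292555  70.        ] [538.0829417 230.9574393  70.       ] [508.80001059 265.94018243  70.        ] 91.24214751072289
gauge x,y -4.014268747269398 45.33497964163408
gauge x,y -0.1431357291653068 -45.825010548825354
gauge x,y -110.1587100134516 -175.74179515902682
92 [-15.5  -3.    7.2] [-45.  -44.4 -41.8]
97 [-26.2  -9.6   5.8] [-43.5 -42.7  43.1  43.4]
```

It's centred along the slot, with ends at ±45.5. Lowering gently.

Request:
drive_tool:
  rows:
    - [[-0.004,-0.001,-0.005],[0.03,0.08,0.5],1.2]
    - [[0,0,0],[0,0,0.6],1.2]
    - [[0,0,0],[0,0,0.6],1.2]
    - [[0,0,0],[0,0,0.6],1.2]
    - [[0,0,0],[0,0,0.6],1.2]
    - [[0,0,0],[0,0,0.6],1.2]
    - [[0,0,0],[0,0,0.4],1.2]
    - [[0,0,0],[0,0,0],1.2]

```text
t: 6.82
tool_pos: [511.2, 269.2, 19.9]
ee_rot: [0.001, 0.442, 0.897, 0.001]
force: [-0.6, -0.6, -1.3]
opening: 16.8
finger_force: 39.5
```

Request:
drive_tool:
  rows:
    - [[0,0,0],[0,0,0.2],1.2]
    - [[0,0,0],[0,0,0.2],1.2]
    - [[0,0,0],[0,0,0],1.2]

```text
t: 7.2
tool_pos: [511.4, 269.2, 16.2]
ee_rot: [0.001, 0.443, 0.897, 0.002]
force: [-0.9, -0.5, -1.2]
opening: 16.9
finger_force: 39.5
```

```bash
python3 go.py 509.3 268.7 16 127.5
```

```text
t 7.2 pos [511.4 269.2  16.2] phi 127.5 F [-0.9 -0.5 -1.2] open 16.9 ff 39.5
turn [ 0.004  0.001 -0.   ] shift after turn cm [ 0.08 -0.2   0.02] before [ 0.08 -0.2   0.02]
```

Request:
drive_tool:
  rows:
    - [[0,0,0],[0,-0.1,0.1],1.2]
    - [[0,0,0],[0,0,0.1],1.2]
    - [[0,0,0],[0,0,0],1.2]

```text
t: 7.58
tool_pos: [511.4, 269.2, 16.0]
ee_rot: [0.002, 0.443, 0.897, 0.002]
force: [-3.8, -0.7, 16.2]
opening: 16.5
finger_force: 41.6
```

On the floor, at the expected height. Letting go, then backing up.

Request:
drive_tool:
  rows:
    - [[0,0,0],[0,0,-0.1],1.2]
    - [[0,0,0],[0,0,0],4]
    - [[0,0,0],[0,0,0],4]
    - [[0,0,0],[0,0,0],4]
    - [[0,0,0],[0,0,0],4]
    - [[0,0,0],[0,0,-2],4]
    - [[0,0,0],[0,0,-3],4]
    - [[0,0,0],[0,0,0],4]

```text
t: 8.57
tool_pos: [511.9, 269.3, 67.2]
ee_rot: [0.002, 0.443, 0.897, 0.003]
force: [-0.0, -0.2, 1.0]
opening: 40.2
finger_force: 0.0
```

```bash
python3 go.py 511 269 16 127.5; python3 - <<'E'
from h import *
s=snap('scene');t=snap('top')
o=np.zeros((600,800,3),np.uint8)
o[:,:400]=cv2.resize(s['image'][110:200,210:270],(400,600),interpolation=cv2.INTER_CUBIC)
o[:440,400:]=cv2.resize(t['image'][176:242,160:220],(400,440),interpolation=cv2.INTER_CUBIC)
save(o,'insl.png')
E
```

```text
t 8.57 pos [511.9 269.3  67.2] phi 127.5 F [-0.  -0.2  1. ] open 40.2 ff 0.0
turn [ 0.008  0.002 -0.   ] shift after turn cm [ 0.03 -0.09  5.12] before [ 0.04 -0.13  5.12]
```

View pics/insl.png

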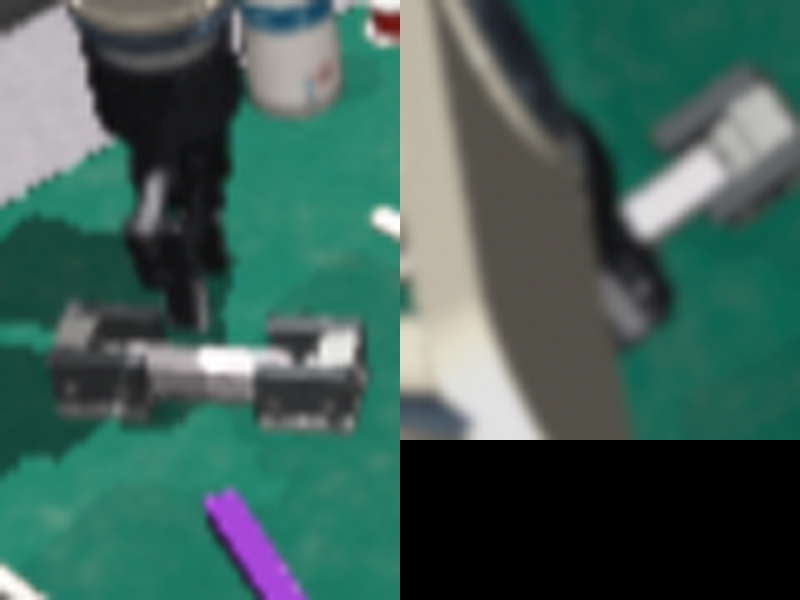

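The pillar lies at the bottom of the slot between the cheeks, level at about (200,360). Taking it out again.

Request:
drive_tool:
  rows:
    - [[0.007,0.002,0],[0,0,2],4]
    - [[0,0,0],[0,0,2],4]
    - [[0,0,0],[0,0,1.1],4]
    - [[0,0,0],[0,0,0],1.2]
    - [[0,0,0],[0,0,0],1.2]
    - [[0,0,0],[0,0,0],1.2]
    - [[0,0,0],[0,0,0],1.2]
    - [[0,0,0],[0,0,0],1.2]

```text
t: 9.68
tool_pos: [510.6, 268.7, 14.6]
ee_rot: [-0.001, 0.442, 0.897, -0.001]
force: [-0.8, -0.5, -0.6]
opening: 17.0
finger_force: 42.2
```

Request:
drive_tool:
  rows:
    - [[0,0,0],[0,0,-1],1.2]
    - [[0,0,0],[0,0,-2],1.2]
    - [[0,0,0],[0,0,-3],1.2]
    - [[0,0,0],[0,0,-4],1.2]
    - [[0,0,0.17],[0,0,0],1.2]
    - [[0,0,0.17],[0,0,0],1.2]
    - [[0,0,0.17],[0,0,0],1.2]
    - [[0,0,0.17],[0,0,0],1.2]

```text
t: 10.68
tool_pos: [510.8, 268.7, 115.1]
ee_rot: [-0.001, 0.718, 0.696, -0.001]
force: [-0.5, -0.7, -1.4]
opening: 17.1
finger_force: 42.3
```

```bash
python3 go.py 424.5 -287 110 59.1
```

```text
t 10.68 pos [510.8 268.7 115.1] phi 88.2 F [-0.5 -0.7 -1.4] open 17.1 ff 42.3
turn [-0.002  0.001  0.508] shift after turn cm [-52.12  21.13   0.51] before [-55.82  -6.87   0.57]
```

Request:
drive_tool:
  rows:
    - [[0,0,0.17],[0,0,0],1.2]
    - [[0,0,0.17],[0,0,0],1.2]
    - [[0,0,0.17],[0,0,0],1.2]
    - [[0,0,0],[-5.2,2.1,0],1.2]
    - [[0,0,0],[-5.2,2.1,0],1.2]
    - [[0,0,0],[-5.2,2.1,0],1.2]
    - [[0,0,0],[-5.2,2.1,0],1.2]
    - [[0,0,0],[-5.2,2.1,0],1.2]

```text
t: 11.68
tool_pos: [468.1, -10.1, 115.6]
ee_rot: [0.0, 0.869, 0.495, -0.001]
force: [1.0, -0.7, -1.3]
opening: 17.0
finger_force: 42.3
```

Request:
drive_tool:
  rows:
    - [[0,0,0],[-5.2,2.1,0],1.2]
    - [[0,0,0],[-5.2,2.1,0],1.2]
    - [[0,0,0],[-5.2,2.1,0],1.2]
    - [[0,0,0],[-5.2,2.1,0],1.2]
    - [[0,0,0],[-5,2,2],1.2]
    - [[0,0,0],[0,0,2],1.2]
    - [[0,0,0],[0,0,2],1.2]
    - [[0,0,0],[0,0,0],1.2]

```text
t: 12.68
tool_pos: [424.8, -283.2, 54.6]
ee_rot: [-0.001, 0.869, 0.494, -0.002]
force: [-0.1, -0.6, -0.8]
opening: 16.6
finger_force: 42.3
```

```bash
python3 go.py 424.5 -287 8 59.1
```

```text
t 12.68 pos [ 424.8 -283.2   54.6] phi 59.3 F [-0.1 -0.6 -0.8] open 16.6 ff 42.3
turn [-0.004  0.002  0.003] shift after turn cm [-0.35  0.17  4.66] before [-0.34  0.19  4.66]
```

Request:
drive_tool:
  rows:
    - [[-0.003,0.002,0.003],[-0.34,0.18,0],1.2]
    - [[0,0,0],[0,0,1],1.2]
    - [[0,0,0],[0,0,1],1.2]
    - [[0,0,0],[0,0,1],1.2]
    - [[0,0,0],[0,0,0.8],1.2]
    - [[0,0,0],[0,0,0.5],1.2]
    - [[0,0,0],[0,0,0.2],1.2]
    - [[0,0,0],[0,0,0],1.2]

```text
t: 13.68
tool_pos: [425.6, -287.4, 10.1]
ee_rot: [0.001, 0.87, 0.493, 0.0]
force: [0.2, 1.0, -1.0]
opening: 17.1
finger_force: 42.3
```

Request:
drive_tool:
  rows:
    - [[0,0,0],[0,0,0.1],1.2]
    - [[0,0,0],[0,0,0.1],1.2]
    - [[0,0,0],[0,0,0],1.2]

```text
t: 14.05
tool_pos: [425.5, -287.4, 8.1]
ee_rot: [0.001, 0.87, 0.493, 0.0]
force: [-0.5, -0.1, -1.4]
opening: 17.0
finger_force: 42.3
```

Request:
drive_tool:
  rows:
    - [[0,0,0],[0,0,0.05],1.2]
    - [[0,0,0],[0,0,0.05],1.2]
    - [[0,0,0],[0,0,0],1.2]

```text
t: 14.42
tool_pos: [425.5, -287.4, 7.1]
ee_rot: [0.0, 0.87, 0.493, 0.0]
force: [0.5, 0.5, -0.2]
opening: 17.0
finger_force: 42.3
```

Request:
drive_tool:
  rows:
    - [[0,0,0],[0,0,0.05],1.2]
    - [[0,0,0],[0,0,0],1.2]
    - [[0,0,0],[0,0,0],3.4]
    - [[0,0,0],[0,0,0],3.4]
    - [[0,0,0],[0,0,0],3.4]
    - [[0,0,0],[0,0,0],3.4]
    - [[0,0,0],[0,0,-2],3.4]
    - [[0,0,0],[0,0,-4],3.4]

```text
t: 15.42
tool_pos: [424.5, -286.6, 66.0]
ee_rot: [-0.001, 0.87, 0.493, -0.001]
force: [1.0, -1.4, 0.2]
opening: 34.3
finger_force: 0.0
```

```bash
python3 go.py 547.7 -45 60 96.2
```

```text
t 15.43 pos [ 424.5 -286.6   66. ] phi 59.1 F [ 1.  -1.4  0.2] open 34.3 ff 0.0
turn [-0.002 -0.001 -0.647] shift after turn cm [22.69 14.86  0.6 ] before [27.06 -1.82  0.6 ]
```

Request:
drive_tool:
  rows:
    - [[0,0,-0.162],[0,0,-2],5]
    - [[0,0,-0.162],[0,0,0],5]
    - [[0,0,-0.162],[0,0,0],5]
    - [[0,0,-0.162],[4.54,2.97,0],5]
    - [[0,0,0],[4.54,2.97,0],5]
    - [[0,0,0],[4.54,2.97,0],5]
    - [[0,0,0],[4.54,2.97,0],5]
    - [[0,0,0],[4.54,2.97,0],5]

```text
t: 16.42
tool_pos: [556.6, -48.4, 86.6]
ee_rot: [0.001, 0.668, 0.745, -0.0]
force: [1.0, -0.4, 0.6]
opening: 49.9
finger_force: 0.0
```

Request:
drive_tool:
  rows:
    - [[0,0,0],[0,0,0],5]
    - [[0,0,0],[0,0,0],5]

```text
t: 16.68
tool_pos: [555.4, -50.1, 86.3]
ee_rot: [0.0, 0.667, 0.745, -0.0]
force: [-0.4, -0.9, -0.3]
opening: 50.2
finger_force: 0.0
```

```bash
python3 go.py 547.7 -45 5.5 96.2; python3 - <<'E'
from h import *
s=snap('scene');t=snap('top')
o=np.zeros((600,800,3),np.uint8)
o[:,:400]=cv2.resize(s['image'][150:270,280:360],(400,600),interpolation=cv2.INTER_CUBIC)
o[:400,400:]=cv2.resize(s['image'][215:295,310:390],(400,400),interpolation=cv2.INTER_CUBIC)
save(o,'tr1.png')
E
```

```text
t 16.68 pos [555.4 -50.1  86.3] phi 96.3 F [-0.4 -0.9 -0.3] open 50.2 ff 0.0
turn [-0.     0.001  0.002] shift after turn cm [ 0.59 -0.71  8.08] before [ 0.59 -0.71  8.08]
```

View pics/tr1.png

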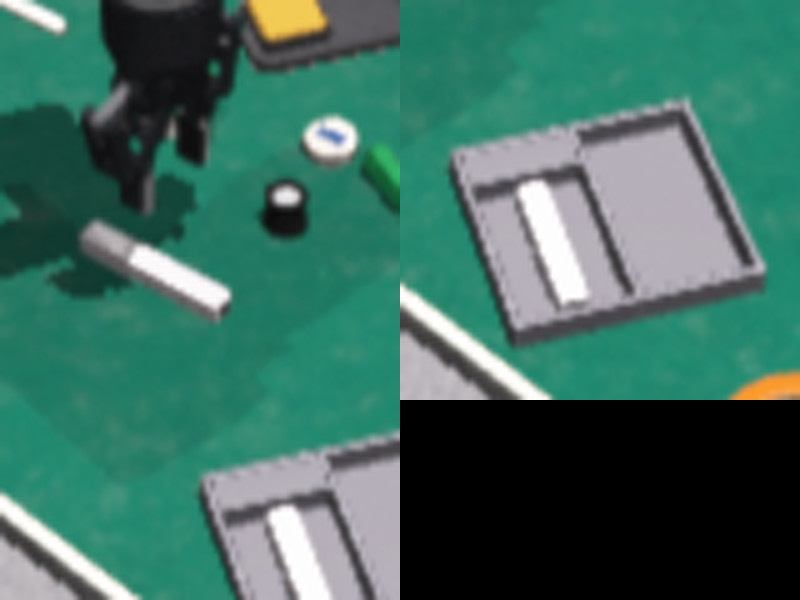

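The short pillar lies flat in the shorter compartment, at (553,240) in the crop. The long pillar is clear below the gripper. Now to grasp the long one.

Request:
drive_tool:
  rows:
    - [[0,0,0.002],[0.59,-0.71,1.5],5]
    - [[0,0,0],[0,0,2],5]
    - [[0,0,0],[0,0,2],5]
    - [[0,0,0],[0,0,1.5],5]
    - [[0,0,0],[0,0,0.7],5]
    - [[0,0,0],[0,0,0.3],5]
    - [[0,0,0],[0,0,0],5]
    - [[0,0,0],[0,0,0],5]

```text
t: 17.77
tool_pos: [548.7, -45.1, 7.0]
ee_rot: [0.001, 0.668, 0.744, 0.0]
force: [0.3, 0.1, 0.3]
opening: 49.8
finger_force: 0.0
```

Request:
drive_tool:
  rows:
    - [[0,0,0],[0,0,0],1.2]
    - [[0,0,0],[0,0,0],1.2]
    - [[0,0,0],[0,0,0],1.2]
    - [[0,0,0],[0,0,0],1.2]
    - [[0,0,0],[0,0,0],1.2]
    - [[0,0,0],[0,0,0],1.2]

```text
t: 18.52
tool_pos: [548.5, -45.0, 6.9]
ee_rot: [0.001, 0.668, 0.744, 0.0]
force: [-1.8, 0.2, 5.5]
opening: 16.9
finger_force: 39.7
```

Request:
drive_tool:
  rows:
    - [[0,0,0],[0,0,-1],1.2]
    - [[0,0,0],[0,0,-3],1.2]
    - [[0,0,0],[0,0,-4],1.2]
    - [[0,0,0],[0,0,-3],1.2]
    - [[0,0,-0.137],[0,0,0],1.2]
    - [[0,0,-0.137],[0,0,0],1.2]
    - [[0,0,-0.137],[0,0,0],1.2]
    - [[0,0,-0.137],[0,0,0],1.2]

```text
t: 19.52
tool_pos: [548.1, -45.0, 116.9]
ee_rot: [0.001, 0.44, 0.898, -0.0]
force: [0.5, 0.1, -1.3]
opening: 16.6
finger_force: 39.2
```

```bash
python3 go.py 510.5 267.8 110 127.5
```

```text
t 19.52 pos [548.1 -45.  116.9] phi 127.8 F [ 0.5  0.1 -1.3] open 16.6 ff 39.2
turn [0.    0.001 0.005] shift after turn cm [27.1  16.06  0.69] before [27.02 16.2   0.66]
```

Request:
drive_tool:
  rows:
    - [[0,0,0.005],[4.52,2.68,0],1.2]
    - [[0,0,0],[4.52,2.68,0],1.2]
    - [[0,0,0],[4.52,2.68,0],1.2]
    - [[0,0,0],[4.52,2.68,0],1.2]
    - [[0,0,0],[4.52,2.68,0],1.2]
    - [[0,0,0],[4.5,2.66,2],1.2]
    - [[0,0,0],[0,0,2],1.2]
    - [[0,0,0],[0,0,1],1.2]

```text
t: 20.52
tool_pos: [510.9, 268.1, 65.4]
ee_rot: [0.0, 0.444, 0.896, -0.001]
force: [-0.4, 0.4, -1.0]
opening: 16.6
finger_force: 39.3
```

Request:
drive_tool:
  rows:
    - [[0,0,0],[0,0,0],1.2]
    - [[0,0,0],[0,0,0],1.2]
    - [[0,0,0],[0,0,0],1.2]

```text
t: 20.9
tool_pos: [512.5, 267.6, 67.0]
ee_rot: [0.001, 0.445, 0.896, 0.0]
force: [-0.9, 0.1, -1.3]
opening: 16.9
finger_force: 39.3
```

```bash
python3 go.py 510.5 267.8 31 127.5; python3 - <<'E'
from h import *
t=snap('top');s=snap('scene')
c=np.array([510.3,267.4]);A=np.radians(127.5);Y=np.array([np.cos(A),np.sin(A)]);X=np.array([Y[1],-Y[0]])
W=np.array([pt(t,u,v) for v in range(185,215) for u in range(185,220)])
W=W[(W[:,2]>65)&(W[:,2]<92)];q=W[:,:2]-c;print(len(W),np.percentile(q@X,[2,50,98]).round(1),np.percentile(q@Y,[0,2,10]).round(1))
o=np.zeros((600,800,3),np.uint8)
o[:,:400]=cv2.resize(s['image'][110:200,210:270],(400,600),interpolation=cv2.INTER_CUBIC)
o[:440,400:]=cv2.resize(t['image'][176:242,160:220],(400,440),interpolation=cv2.INTER_CUBIC)
save(o,'hover2.png')
E
```

```text
t 20.9 pos [512.5 267.6  67. ] phi 127.2 F [-0.9  0.1 -1.3] open 16.9 ff 39.3
turn [ 0.001  0.001 -0.005] shift after turn cm [ 0.13 -0.14  3.6 ] before [ 0.14 -0.15  3.6 ]
133 [-14.8  -1.5   9. ] [-59.  -57.8 -54. ]
```

View pics/hover2.png

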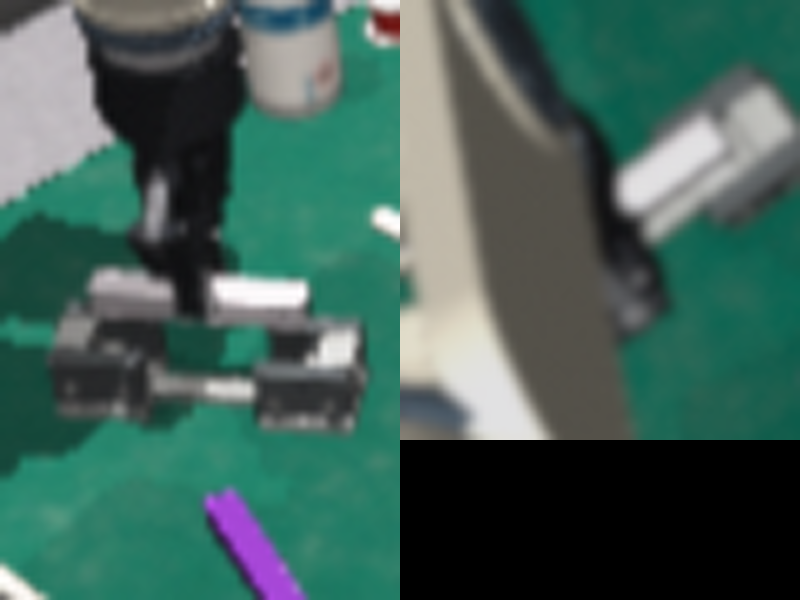

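The pillar is centred over the slot, its right end at about −58 (ideal −57.5). Lowering it onto the ledges with a 1.4 mm correction.

Request:
drive_tool:
  rows:
    - [[0,0,-0.005],[0.13,-0.14,0],1.2]
    - [[0,0,0],[0,0,0.7],1.2]
    - [[0,0,0],[0,0,0.7],1.2]
    - [[0,0,0],[0,0,0.7],1.2]
    - [[0,0,0],[0,0,0.6],1.2]
    - [[0,0,0],[0,0,0.4],1.2]
    - [[0,0,0],[0,0,0.2],1.2]
    - [[0,0,0],[0,0,0],1.2]

```text
t: 22.0
tool_pos: [509.9, 268.0, 33.1]
ee_rot: [0.0, 0.442, 0.897, -0.0]
force: [0.1, 0.5, -0.6]
opening: 16.5
finger_force: 39.3
```

Request:
drive_tool:
  rows:
    - [[0,0,0],[0,0,0.1],1.2]
    - [[0,0,0],[0,0,0.1],1.2]
    - [[0,0,0],[0,0,0],1.2]

```text
t: 22.38
tool_pos: [509.9, 268.1, 31.2]
ee_rot: [0.0, 0.442, 0.897, -0.0]
force: [-0.3, -0.1, -0.9]
opening: 16.8
finger_force: 39.3
```

Request:
drive_tool:
  rows:
    - [[0,0,0],[0,0,0.1],1.2]
    - [[0,0,0],[0,0,0.05],1.2]
    - [[0,0,0],[0,0,0],1.2]

```text
t: 22.75
tool_pos: [510.0, 268.1, 30.9]
ee_rot: [0.001, 0.442, 0.897, -0.0]
force: [-3.7, -2.6, 14.2]
opening: 16.7
finger_force: 41.1
```

Contact at 30.9, which is the ledge height. Letting go, then backing up.

Request:
drive_tool:
  rows:
    - [[0,0,0],[0,0,-0.1],1.2]
    - [[0,0,0],[0,0,0],4]
    - [[0,0,0],[0,0,0],4]
    - [[0,0,0],[0,0,0],4]
    - [[0,0,0],[0,0,0],4]
    - [[0,0,0],[0,0,-2],4]
    - [[0,0,0],[0,0,-3],4]
    - [[0,0,0],[0,0,0],4]

```text
t: 23.75
tool_pos: [511.4, 268.9, 82.7]
ee_rot: [0.002, 0.442, 0.897, 0.001]
force: [-0.0, -0.9, -0.2]
opening: 39.9
finger_force: 0.0
```

```bash
python3 go.py 510 268 31 127.5; python3 - <<'E'
from h import *
s=snap('scene');t=snap('top')
o=np.zeros((600,800,3),np.uint8)
o[:,:400]=cv2.resize(s['image'][110:200,210:270],(400,600),interpolation=cv2.INTER_CUBIC)
o[:440,400:]=cv2.resize(t['image'][176:242,160:220],(400,440),interpolation=cv2.INTER_CUBIC)
save(o,'insl2.png')
E
```

```text
t 23.75 pos [511.4 268.9  82.7] phi 127.5 F [-0.  -0.9 -0.2] open 39.9 ff 0.0
turn [0.004 0.002 0.001] shift after turn cm [ 0.01 -0.16  5.17] before [ 0.02 -0.18  5.17]
```

View pics/insl2.png

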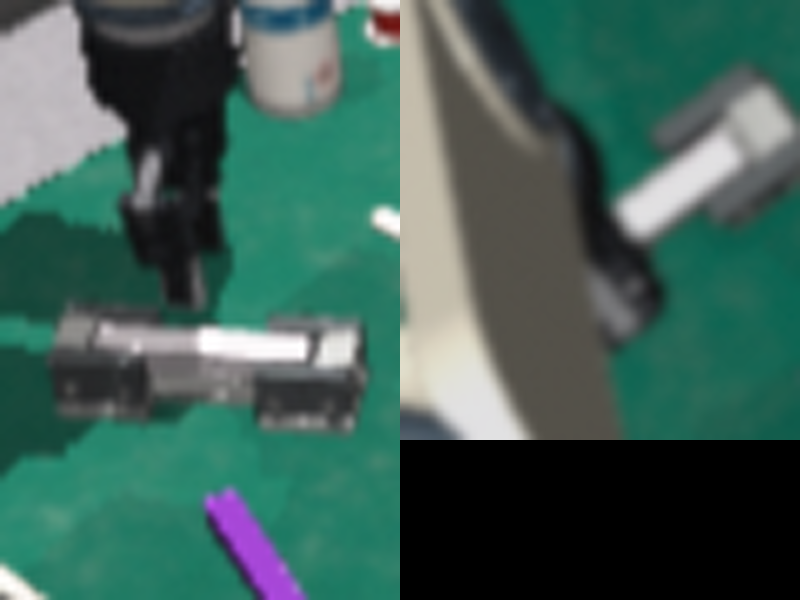

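The long pillar lies level across both ledges, from (100,330) to (310,345). Taking it out.

Request:
drive_tool:
  rows:
    - [[0.004,0.002,0],[0,-0.1,2],4]
    - [[0,0,0],[0,0,2],4]
    - [[0,0,0],[0,0,1.1],4]
    - [[0,0,0],[0,0,0],1.2]
    - [[0,0,0],[0,0,0],1.2]
    - [[0,0,0],[0,0,0],1.2]
    - [[0,0,0],[0,0,0],1.2]
    - [[0,0,0],[0,0,0],1.2]

```text
t: 24.85
tool_pos: [509.1, 267.5, 30.0]
ee_rot: [-0.001, 0.442, 0.897, -0.001]
force: [0.1, 0.8, -1.8]
opening: 17.2
finger_force: 41.8
```

Request:
drive_tool:
  rows:
    - [[0,0,0],[0,0,-1],1.2]
    - [[0,0,0],[0,0,-2],1.2]
    - [[0,0,0],[0,0,-3],1.2]
    - [[0,0,0],[0,0,-3],1.2]
    - [[0,0,0.17],[0,0,0],1.2]
    - [[0,0,0.17],[0,0,0],1.2]
    - [[0,0,0.17],[0,0,0],1.2]
    - [[0,0,0.17],[0,0,0],1.2]

```text
t: 25.85
tool_pos: [509.4, 267.6, 120.5]
ee_rot: [-0.001, 0.718, 0.696, -0.002]
force: [-0.8, 1.0, -1.2]
opening: 17.0
finger_force: 41.9
```

Request:
drive_tool:
  rows:
    - [[0,0,0.17],[0,0,0],1.2]
    - [[0,0,0.17],[0,0,0],1.2]
    - [[0,0,0.17],[0,0,0],1.2]

```text
t: 26.22
tool_pos: [509.4, 267.6, 120.4]
ee_rot: [-0.0, 0.87, 0.493, -0.002]
force: [0.3, 0.4, -1.0]
opening: 16.9
finger_force: 41.9
```

```bash
python3 go.py 495 -315.5 120 59.1
```

```text
t 26.23 pos [509.4 267.6 120.4] phi 59.0 F [ 0.3  0.4 -1. ] open 16.9 ff 41.9
turn [-0.002  0.003 -0.001] shift after turn cm [-5.077e+01  2.871e+01  4.000e-02] before [-50.74  28.78   0.13]
```

Request:
drive_tool:
  rows:
    - [[0,0,0],[-5.07,2.87,0],1.2]
    - [[0,0,0],[-5.07,2.87,0],1.2]
    - [[0,0,0],[-5.07,2.87,0],1.2]
    - [[0,0,0],[-5.07,2.87,0],1.2]
    - [[0,0,0],[-5.07,2.87,0],1.2]
    - [[0,0,0],[-5.07,2.87,0],1.2]
    - [[0,0,0],[-5.07,2.87,0],1.2]
    - [[0,0,0],[-5.07,2.87,0],1.2]

```text
t: 27.22
tool_pos: [500.0, -200.5, 121.5]
ee_rot: [0.0, 0.869, 0.495, -0.002]
force: [1.1, -0.2, -2.1]
opening: 17.3
finger_force: 41.9
```

Request:
drive_tool:
  rows:
    - [[0,0,0],[-5.07,2.87,0],1.2]
    - [[0,0,0],[-5,2.85,2],1.2]
    - [[0,0,0],[0,0,3],1.2]
    - [[0,0,0],[0,0,1.5],1.2]
    - [[0,0,0],[0,0,0],1.2]
    - [[0,0,0],[0,0,0],1.2]

```text
t: 27.98
tool_pos: [498.5, -314.0, 56.8]
ee_rot: [0.0, 0.869, 0.496, -0.002]
force: [0.7, 0.8, -0.8]
opening: 16.9
finger_force: 41.9
```

```bash
python3 go.py 495 -315.5 9 59.1
```

```text
t 27.98 pos [ 498.5 -314.    56.8] phi 59.4 F [ 0.7  0.8 -0.8] open 16.9 ff 41.9
turn [-0.001  0.003  0.005] shift after turn cm [-0.31 -0.22  4.78] before [-0.29 -0.21  4.78]
```

Request:
drive_tool:
  rows:
    - [[-0.001,0.003,0.005],[-0.3,-0.22,0],1.2]
    - [[0,0,0],[0,0,1],1.2]
    - [[0,0,0],[0,0,1],1.2]
    - [[0,0,0],[0,0,1],1.2]
    - [[0,0,0],[0,0,0.8],1.2]
    - [[0,0,0],[0,0,0.6],1.2]
    - [[0,0,0],[0,0,0.2],1.2]
    - [[0,0,0],[0,0,0],1.2]

```text
t: 28.98
tool_pos: [494.2, -315.8, 9.7]
ee_rot: [-0.001, 0.87, 0.493, -0.001]
force: [0.4, -0.2, -1.2]
opening: 16.9
finger_force: 41.9
```

Request:
drive_tool:
  rows:
    - [[0,0,0],[0,0,0.1],1.2]
    - [[0,0,0],[0,0,0.05],1.2]
    - [[0,0,0],[0,0,0],1.2]

```text
t: 29.35
tool_pos: [494.2, -315.8, 8.3]
ee_rot: [-0.0, 0.87, 0.493, -0.0]
force: [-1.1, 0.5, -1.2]
opening: 16.6
finger_force: 41.9
```

Request:
drive_tool:
  rows:
    - [[0,0,0],[0,0,0.05],1.2]
    - [[0,0,0],[0,0,0.05],1.2]
    - [[0,0,0],[0,0,0],1.2]

```text
t: 29.72
tool_pos: [494.3, -315.8, 7.6]
ee_rot: [-0.0, 0.87, 0.493, -0.0]
force: [-1.7, 1.2, 4.7]
opening: 16.4
finger_force: 42.6
```

Contact with the tray floor. Letting go and retreating.

Request:
drive_tool:
  rows:
    - [[0,0,0],[0,0,0],3.4]
    - [[0,0,0],[0,0,0],3.4]
    - [[0,0,0],[0,0,0],3.4]
    - [[0,0,0],[0,0,0],3.4]
    - [[0,0,0],[0,0,-2],3.4]
    - [[0,0,0],[0,0,-4],3.4]
    - [[0,0,0],[0,0,-6],3.4]
    - [[0,0,0],[5.5,0,0],3.4]

```text
t: 30.72
tool_pos: [525.2, -272.1, 133.7]
ee_rot: [0.004, 0.871, 0.491, 0.002]
force: [1.0, 0.4, -1.0]
opening: 33.9
finger_force: 0.0
```

Request:
drive_tool:
  rows:
    - [[0,0,0],[5.5,0,0],3.4]
    - [[0,0,0],[5.5,0,0],3.4]
    - [[0,0,0],[5.5,0,0],3.4]
    - [[0,0,0],[0,0,0],3.4]
    - [[0,0,0],[0,0,0],3.4]

```text
t: 31.35
tool_pos: [607.3, -127.3, 128.0]
ee_rot: [-0.0, 0.87, 0.493, -0.001]
force: [0.5, 0.2, 0.7]
opening: 33.9
finger_force: 0.0
```

```bash
python3 - <<'E'
from h import *
s=snap('scene');t=snap('top')
o=np.zeros((400,800,3),np.uint8)
o[:,:400]=cv2.resize(s['image'][215:295,310:390],(400,400),interpolation=cv2.INTER_CUBIC)
o[:,400:]=cv2.resize(t['image'][185:270,345:430],(400,400),interpolation=cv2.INTER_CUBIC)
save(o,'fin.png');x=bot.read_state();print(x['t'],x['tool_pos'],x['force'])
E
```

```text
31.45 [ 606.88647456 -128.15729864  127.66078929] [0.53550377 0.27062185 0.51427366]
```

View pics/fin.png

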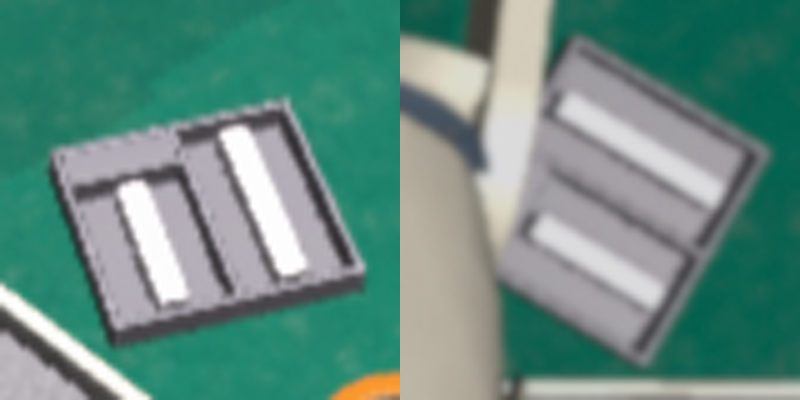

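Both pillars lie flat in their matching compartments, the short at (152,245) and the long at (263,205), and the robot is clear of everything.

```bash
python3 -c "
from cell import hand_in
print(hand_in())"
```

```text
the job is handed in; nothing more can be done
None
```

Both pillars were tested in the gauge (the short one dropped to the bottom, the long one stayed on the ledges) and laid flat in their matching tray compartments; I handed the job in at about 31 s of the 72 s limit and have no verdict back.

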